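Open a new paint jar in the jar block

TASK

Set the red paint jar down into the empty square well of the wooden jar block, all the way to the bottom, so that the block keeps it from turning. Then unscrew its tight lid counter-clockwise, stop turning when the threads let go, lift the lid straight off and finish still holding it in the gripper, level and about a finger's width (15 mm) above the jar's mouth, without touching the jar with it; the jar stays fully down in the well. Leave the blue jar, the ink bottle, the carton and the brush jar where they stand.

Things in the scene. Friction and masses are not known exactly. Their poses are not given: they have to be found in the camera images.
- jar_mid (a point): Red plastic paint jar, lid on, loose on the table: body 64 x 64 mm square with 7 mm cut corners, 78 mm tall; 103 mm tall with its lid; 0.28 to 0.52 kg. Point on its axis, 50 mm above its underside, 50 mm below its rim; z along the axis, x and y square to the flat sides. The tight lid carries its weight, so it may be lifted by lid or body. Unbraced, it tends to turn with the lid.
- jar_rim (a point): Centre of the jar's mouth: the top of its round white neck, 51 mm in diameter, 50 mm above jar_mid, hidden by the lid at first. The neck has three short sloping threads. With the lid tight, the lid's lower edge is 14 mm below this point and 8 mm above the square body's top.
- lid_mid (a point): The jar's white ribbed twist-off lid, round, 62 mm in diameter, 17 mm high, 25 g, black mark on top at its +x (at first within 3 degrees of the jar's +x). Point at its centre, half-way up; z its axis; tight, 44.5 mm above jar_mid. Turned counter-clockwise seen from above it is tight (to 1 N m) at first; from 50 to 92 degrees (aim for 70) it lifts off; beyond, it catches again. It need not rise while turned.
- well (a point): Centre of the empty square well's mouth, at the top of the pale wooden jar block, 40 mm above the table; z up, x and y square to the well's sides. The well is 69 x 69 mm with a 4 mm chamfer round its mouth; its floor is 34 mm below this point. The jar fits at any quarter turn, then turns only about 6 degrees before the walls stop it. Seated, jar_mid is 16 mm above this point.
- block: The jar block, screwed to the table. Origin on the table under the empty well's centre; same axes as the well. It is 40 mm high, 104 mm along x, and reaches from -52 to +177 mm along y. A second well, with the blue jar in it, is 125 mm from the empty one along +y.
- blue_jar: Bystander: a blue jar of the same size as the red one, closed, loose in the block's second well. Origin at the centre of its underside.
- ink: Bystander: small black ink bottle, 44 mm in diameter, 62 mm high, loose on the table. Origin at the centre of its underside.
- carton: Bystander: closed white carton with a yellow and blue band, 62 x 150 x 34 mm, loose on the table; long side along its y. Origin at the centre of its underside.
- brush_jar: Bystander: round glass jar, 75 mm in diameter and 110 mm high, with five brushes standing in it up to 250 mm above the table, loose. Origin at the centre of its underside.
Not all that is in view belongs to the job. Of the things shaped like the part that bears lid_mid, the white one is meant.

How it is judged:
On the way, in this order (a step that is already met when the one before it is completed fails the run):
1. the red jar stands on the floor of the empty well, its lid still tight (z of jar_mid in the frame of well between 0.01 and 0.02 m and horizontal distance between jar_mid and well below 0.008 m and angle between jar_mid's own z axis and vertical below 0.1 rad and angle between the x axis of lid_mid and the x axis of jar_mid, either way round below 0.35 rad and z of lid_mid in the frame of jar_mid below 0.0475 m), for 0.1 s.
2. the lid is turned until the threads let go, the jar still fully down in the well (z of jar_mid in the frame of well between 0.01 and 0.02 m and horizontal distance between jar_mid and well below 0.008 m and angle between jar_mid's own z axis and vertical below 0.1 rad and angle between the x axis of lid_mid and the x axis of jar_mid, either way round above 0.7 rad and z of lid_mid in the frame of jar_mid below 0.052 m), for 0.05 s.
At the end, for the whole second after the job is handed in: Jar on the well floor (within 8 mm of its axis, upright within 0.1 rad); lid held by the fingers, at rest, level within 0.15 rad, within 12 mm of the jar's axis, lower edge 3 to 40 mm above the rim, turned 40 to 140 degrees, touching only the fingers; bystanders within 20 mm of their places (z of jar_mid in the frame of well between 0.01 and 0.02 m and horizontal distance between jar_mid and well below 0.008 m and angle between jar_mid's own z axis and vertical below 0.1 rad and z of lid_mid in the frame of jar_mid between 0.0615 and 0.0985 m and horizontal distance between lid_mid and jar_mid below 0.012 m and angle between lid_mid's own z axis and vertical below 0.15 rad and angle between the x axis of lid_mid and the x axis of jar_mid, either way round above 0.7 rad and contact force between the fingers and lid above 1 N and contact force between lid and jar below 0.05 N and linear speed of lid below 0.03 m/s and distance of each of blue_jar, ink, carton, brush_jar from where it was at the start of the episode below 0.02 m); the arm keeps its last pose, push and grip.
It fails at once if the blue jar, ink bottle, carton or brush jar is disturbed (moved over 20 mm) (distance of any of blue_jar, ink, carton, brush_jar from where it was at the start of the episode above 0.02 m).
It fails at once if the red jar is tipped over (over 0.5 rad) (angle between jar_mid's own z axis and vertical above 0.5 rad).
It fails at once if the lid comes off before the jar is down in the well (z of lid_mid in the frame of jar_mid above 0.056 m and (z of jar_mid in the frame of well above 0.022 m or horizontal distance between jar_mid and well above 0.01 m)).
It also fails if it takes over 45 s, if anything falls off the work surface, if the arm or the gripper's body presses on something with over 40 N, if the wrist force passes 120 N, or if a joint passes its speed limit or range.

ROBOT

A 6-joint arm with a two-finger parallel gripper is mounted at the origin on the work surface. World frame = base frame: x ahead of the robot, y to its left, z up, the work surface at z = 0. Lengths are in m, angles in rad, forces in N, time in s.
With the tool pointing down it reaches from about 0.325 to 0.775 m from the base axis. Payload 9.3 kg.
Tool frame: the origin (TCP) lies on the centre line of the jaws, within the pads' length; the fingertips stand 8 mm ahead of it and the grasp point (between the pads) lies 11 mm behind it; z points along the fingers, y is the line along which they close (so a half turn about z gives the same grasp; the last joint's range is limited). The gripper opens to 85 mm and grips with 20 to 120 N. Pads are 22 mm wide; open, the fingers measure 114 mm over their backs; the gripper's body (76 mm by 85 mm) begins 54 mm behind the grasp point. The pads swing forward as they close: fully open they stand 13 mm farther back than shut.
Start: joints at [0.96, 0.259, 0.021, 1.334, 0, 1.418], TCP at [0.243, 0.493, 0.239] pointing down, gripper open.
Joint ranges: [-3.04, 3.04], [-0.91, 1.82], [-1.04, 1.36], [-1.92, 1.95], [-1.52, 1.45], [-3.14, 3.14]. Speed limits (rad/s): [2.22, 2.22, 2.79, 3.14, 3.14, 3.14].

INTERFACE

Orientations are given as a rotation vector (axis times angle).
In Python, from plant import r gives the robot as it stands.
- The arm moves only by the shell command python3 -m creep 'ROWS' [FORCE]. ROWS is JSON, a list of rows, each a list of 7 numbers: the shift along the world's x, y, z in cm, then the turn, a rotation vector about the world's x, y, z in degrees, then the closure, from -1 (fully open) to 1 (shut). In form: [[x, y, z, wx, wy, wz, gripper], ...]. A call has exactly 10 rows; each row is the pose to reach, as a shift and turn from the pose commanded when the call began; what a row does not reach only later rows make up. A row lasts 1/8 s, in which the tool goes at most 62.5 mm and 10.7 degrees, less where a joint would pass 70% of its speed; a pose out of reach is approached as far as the arm can. A call with a gripper value outside its range is refused whole. The fingers move at their own pace and stop on an object; FORCE is the grip in N (left out, the last holds). Time passes only in rows, so rows that repeat a pose let the fingers close, or fill a call up. It gives the time, the measured TCP pose, the force, the opening and the grip force at its end, in the units of the state.
- r.get_state(): the state, without advancing time (a new reading comes with each control period).
- r.read_camera(name): name is "scene" or "side" or "wrist"; returns a dict with "color" (480x640x3 uint8, red, green, blue), "z_map" (480x640 float32, m along the optical axis (not along the pixel's ray), 0 where there is no reading), "camera_matrix" (3x3 intrinsics, pixels), "k1" (the pictures are not rectified: a ray, as slopes to the right and down, at radius r is drawn at 1 + k1 r^2 times it, then the intrinsics apply), "rvec" (rotation vector, rad) and "tvec" (3), from world to camera coordinates, as OpenCV has them; the wrist camera has in their place "hand_eye" (4x4, takes a point from camera to tool coordinates, whose origin is the TCP and whose axes are the flange's). Camera axes: x right, y down, z forward; pixel columns grow to the right and rows downward; lengths in m; the calibration is good to about 2 mm. A picture is of the moment at which its call begins: read the wrist's pose just before it.
- r.sign_off(): hands the job in; it is judged then, once.
Trained networks look in the newest picture that a camera, given by its name, has taken for a name from the list of things; names that differ only in an ending like _2 or _b are one class to them, and where a whole thing is asked for, a point or a joint stands for the part that bears it (a point fixed in the world has none). Each returns a list of dicts, best first, with "p" (0 to 1); they miss things now and then, are a little off and sometimes report something else, mostly with a low value. They report only what shows in the picture. A call takes as long as a camera call. They do not tell look-alikes from the thing itself.
- r.spot_in(camera, label): "box" ([left, top, width, height] in pixels, round what is visible of it).
- r.masks_of(camera, label): "region" (480x640 bool, what is visible of it) and "box" ([left, top, width, height] in pixels, round what is visible of it).
The state is a dict: "t": time; "qpos": joint angles; "joint_vel": joint speeds; "effort": joint torques, N m; "tool_pos": TCP position; "orientation": TCP orientation; "ft_force": force on the tool from outside, world axes, zero at the start; "ft_torque": the same for the moment, N m; "grip_width": finger opening in m; "gripper_force": force on a finger pad.
Only numpy, scipy, OpenCV 4.12 (cv2) and the standard library are available. Lean on these libraries where they do the work, as an engineer would, in place of code of your own. Each camera call takes 0.05 s, during which the arm holds its last target. There are 200 camera calls.

## Working session

There is one attempt and no reset: what is moved stays moved. The work goes in short steps, Python scripts to look and compute and a shell command to move; the robot and the scene stay as the last step left them, time stands still between calls to the robot, and variables do not carry over. Pictures are saved under pics/ and viewed, at most 10 in all, crops included, and the job is handed in when it is done.

```bash
ls; mkdir -p pics; cat > h.py <<'E'
import numpy as np, cv2
from scipy.spatial.transform import Rotation as R
from plant import r
def cam(n):
    s=r.get_state(); c=r.read_camera(n); c['s']=s
    if 'rvec' in c:
        Rm=R.from_rotvec(np.ravel(c['rvec'])).as_matrix(); t=np.ravel(c['tvec'])
        c['Rwc']=Rm.T; c['o']=-Rm.T@t
    else:
        T=np.eye(4);T[:3,:3]=R.from_rotvec(s['orientation']).as_matrix();T[:3,3]=s['tool_pos']
        T=T@np.array(c['hand_eye']); c['Rwc']=T[:3,:3]; c['o']=T[:3,3]
    return c
def rays(c,uv):
    K=np.array(c['camera_matrix']); uv=np.atleast_2d(uv).astype(float)
    d=(uv-K[[0,1],2])/np.array([K[0,0],K[1,1]]); x=d.copy()
    for _ in range(10): x=d/(1+c['k1']*(x**2).sum(1,keepdims=True))
    return np.c_[x,np.ones(len(x))]
def cloud(c):
    v,u=np.mgrid[:480,:640]; X=rays(c,np.c_[u.ravel(),v.ravel()])*c['z_map'].ravel()[:,None]
    W=X@c['Rwc'].T+c['o']; W[c['z_map'].ravel()==0]=np.nan
    return W.reshape(480,640,3)
def save(c,n): cv2.imwrite('pics/'+n,c['color'][:,:,::-1])
E
python3 - <<'E'
from h import *
print(r.get_state())
ims=[]
for n in ['scene','side','wrist']:
    c=cam(n); ims.append(c['color']); print(n,c['o'],c['k1'],c['camera_matrix'])
    np.savez(f'{n}0.npz',W=cloud(c),col=c['color'])
    for l in ['jar_mid','lid_mid','block','blue_jar','ink','carton','brush_jar']:
        for d in r.masks_of(n,l)[:3]:
            W=cloud(c)[d['region']]; print(l,round(d['p'],2),d['box'],np.nanmedian(W,0).round(3),np.nanmax(W,0).round(3),np.nanmin(W,0).round(3))
    save(c,n+'0.png')
E
```

```text
pics
{'t': 0.0, 'qpos': array([ 9.60399139e-01,  2.59177456e-01,  2.07557129e-02,  1.33369959e+00,
       -1.00778628e-05,  1.41817536e+00]), 'joint_vel': array([-0.00133763,  0.00138206,  0.00085129,  0.00032142,  0.00068429,
        0.00149988]), 'effort': array([-2.48078850e-04, -5.55642450e+01,  3.44532967e+01,  1.38318227e-02,
       -2.55759805e-04, -2.10060671e-05]), 'tool_pos': array([0.24293293, 0.49313466, 0.23867179]), 'orientation': array([-7.12700994e-01, -3.05918572e+00,  1.93727226e-03]), 'ft_force': array([-0.52840904,  0.07699544,  1.20580508]), 'ft_torque': array([ 0.00965945, -0.07452942,  0.01770847]), 'gripper_force': 0.0, 'grip_width': 0.08547638237041776}
scene [0.99715993 0.5637661  0.82923654] 0.016171144787543355 [[495.35170042   0.         310.61500025]
 [  0.         495.35170042 240.12096359]
 [  0.           0.           1.        ]]
jar_mid 0.83 [297.7, 205.1, 37.4, 36.3] [ 0.551 -0.118  0.05 ] [ 0.568 -0.111  0.089] [ 0.455 -0.188 -0.004]
lid_mid 0.95 [351.9, 233.3, 24.9, 27.8] [ 0.473 -0.042  0.016] [ 0.503 -0.013  0.022] [ 0.427 -0.093 -0.003]
lid_mi
[... 1969 characters left out ...]
005]
wrist [0.18132781 0.52329485 0.37412768] -0.019686212619185853 [[397.09156011   0.         321.07536156]
 [  0.         397.09156011 242.20172984]
 [  0.           0.           1.        ]]
jar_mid 0.31 [201.3, 418.7, 30.6, 20.7] [0.393 0.299 0.04 ] [0.409 0.48  0.31 ] [0.225 0.285 0.029]
lid_mid 0.4 [185.3, 375.3, 83.6, 60.6] [0.38  0.313 0.027] [0.432 0.479 0.311] [ 0.217  0.262 -0.001]
block 0.72 [186.6, 372.4, 80.4, 64.5] [0.38  0.313 0.027] [0.431 0.484 0.314] [ 0.216  0.262 -0.002]
blue_jar 0.57 [203.5, 419.7, 23.9, 18.7] [0.393 0.299 0.04 ] [0.409 0.305 0.053] [0.387 0.285 0.029]
carton 0.24 [185.7, 378.4, 85.5, 53.8] [0.38  0.313 0.027] [0.432 0.481 0.314] [ 0.216  0.264 -0.001]
```

View pics/scene0.png

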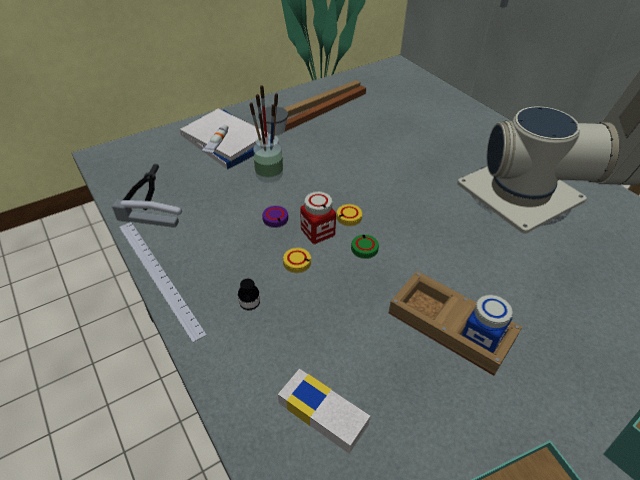

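View pics/side0.png

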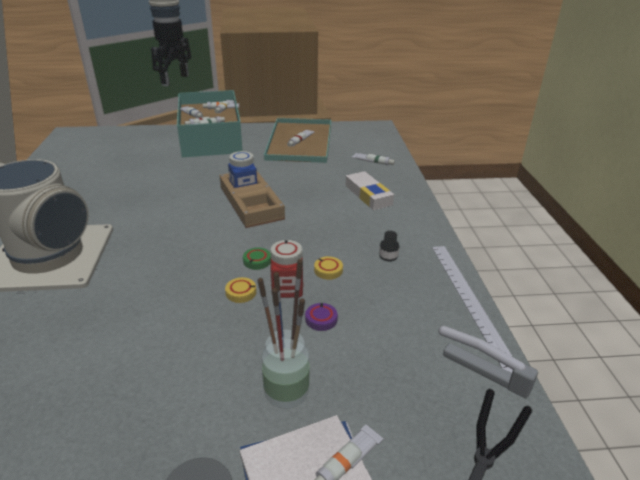

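The red jar with the white lid is at scene (318,215) and side (287,268). The loose yellow (349,213 / 297,260), purple (275,216) and green (365,245) lids are distractors. The other white lid, at (493,310), is on the blue jar in the block, and the empty well is at (428,300). So the white lid on the red jar is the one that fits. I'll confirm it in a crop and measure.

```bash
python3 - <<'E'
from h import *
im=np.load('scene0.npz')['col'][180:340,250:530]; cv2.imwrite('pics/crop1.png',cv2.resize(im[:,:,::-1],None,fx=2.8,fy=2.8,interpolation=cv2.INTER_CUBIC))
Ws=[np.load(n+'0.npz')['W'].reshape(-1,3) for n in ('scene','side')]
for n,W in zip('sc si'.split(),Ws):
    def sel(x0,x1,y0,y1,z0,z1): return W[(W[:,0]>x0)&(W[:,0]<x1)&(W[:,1]>y0)&(W[:,1]<y1)&(W[:,2]>z0)&(W[:,2]<z1)]
    for nm,b in dict(redlid=(.46,.6,-.21,-.07,.095,.112),redbody=(.46,.6,-.21,-.07,.03,.075),bluelid=(.35,.5,.2,.35,.095,.118)).items():
        P=sel(*b); c,rad=cv2.minEnclosingCircle(P[:,:2].astype(np.float32)) if len(P) else (0,0)
        print(n,nm,len(P),np.round(c,4),round(rad,4),np.median(P,0).round(4), cv2.minAreaRect(P[:,:2].astype(np.float32)))
    P=sel(.3,.6,.05,.38,.034,.046); print(n,'blocktop',len(P),cv2.minAreaRect(P[:,:2].astype(np.float32)),np.median(P[:,2]))
E
```

```text
sc redlid 458 [ 0.5336 -0.1474] 0.0335 [ 0.5355 -0.1432  0.103 ] ((0.5336861610412598, -0.14604100584983826), (0.06408539414405823, 0.061286039650440216), 42.19070816040039)
sc redbody 532 [ 0.5346 -0.1452] 0.042 [ 0.5533 -0.1171  0.0545] ((0.5485242009162903, -0.13197703659534454), (0.04551023244857788, 0.08384460210800171), 43.6099739074707)
sc bluelid 958 [0.4285 0.2764] 0.0336 [0.4338 0.2801 0.1091] ((0.42948779463768005, 0.2779850363731384), (0.063169464468956, 0.06399888545274734), 80.02392578125)
sc blocktop 3151 ((0.44953230023384094, 0.21866106986999512), (0.10843167454004288, 0.22971142828464508), 19.724538803100586) 0.03990169276090483
si redlid 535 [ 0.5307 -0.1519] 0.0331 [ 0.5291 -0.1566  0.1022] ((0.5300008058547974, -0.15170219540596008), (0.06283675134181976, 0.06261633336544037), 36.67274475097656)
si redbody 424 [ 0.5299 -0.1638] 0.0359 [ 0.5273 -0.1817  0.0553] ((0.5304501056671143, -0.1700679063796997), (0.06839845329523087, 0.036340974271297455), 9.003101348876953)
si bluelid 292 [0.427  0.2729] 0.0355 [0.4253 0.2613 0.1075] ((0.42417362332344055, 0.27379000186920166), (0.06067197769880295, 0.06837809830904007), 0.7090706825256348)
si blocktop 1103 ((0.446174681186676, 0.21405029296875), (0.10646997392177582, 0.23577088117599487), 19.488140106201172) 0.038616208348056125
```

View pics/crop1.png

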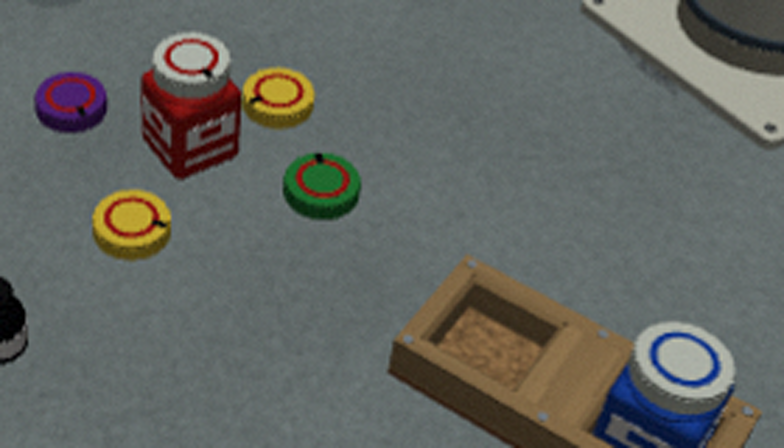

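The crop confirms it: the white lid with the red ring sits on the red jar at crop (191,60), and the empty well is at crop (495,335). I'll go over the well first, for a closer look on the way.

```bash
python3 -m creep '[[3,-5,1,0,0,0,-1],[6,-10,2,0,0,0,-1],[9,-15,3,0,0,0,-1],[12,-20,4,0,0,0,-1],[15,-25,4,0,0,0,-1],[18,-30,4,0,0,0,-1],[21,-34,4,0,0,0,-1],[21,-34,4,0,0,0,-1],[21,-34,4,0,0,0,-1],[21,-34,4,0,0,0,-1]]' 100
python3 - <<'E'
from h import *
c=cam('wrist'); print(c['s']['tool_pos'],c['s']['orientation'],c['s']['qpos'],c['o'],c['Rwc'][:,2]); save(c,'w1.png'); np.savez('w1.npz',W=cloud(c),col=c['color'])
E
```

```text
t: 2.45
tool_pos: [0.4525, 0.1542, 0.2794]
orientation: [0.711, 3.06, 0.0]
ft_force: [-1.1, 0.2, -0.2]
grip_width: 0.0857
gripper_force: 0.0
[0.45251142 0.15418764 0.27943266] [7.10735779e-01 3.06004728e+00 2.91793557e-04] [ 1.52537360e-01  1.25512965e-01 -4.76483060e-02  1.39748185e+00
  1.38772190e-04  6.08970631e-01] [0.39070635 0.18402032 0.41425991] [ 0.24224334 -0.11801215 -0.96301158]
```

View pics/w1.png

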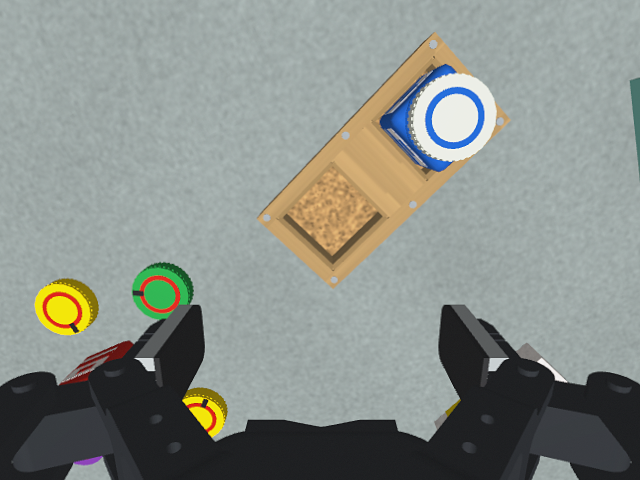

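The well is at (333,212), the block corners at (266,217), (333,280), (500,121) and (434,43), and the blue jar at (455,118). Next I'll get precise block and well geometry from this cloud.

```bash
python3 - <<'E'
from h import *
d=np.load('w1.npz'); W=d['W']
# block top
v,u=np.mgrid[:480,:640]
m=(W[...,2]>.035)&(W[...,2]<.046)&(v<300)&(u>240)&(u<520)
P=W[m]; print('top',np.median(P[:,2]),cv2.minAreaRect(P[:,:2].astype(np.float32)))
# hull of well: floor pts and mouth
m2=(W[...,2]<.03)&(v>160)&(v<262)&(u>282)&(u<385)
for n,uv in dict(screws=[(267,217),(334,280),(346,135),(413,205),(500,121),(434,43)]).items():
    for x,y in uv: print((x,y),np.nanmedian(W[y-1:y+2,x-1:x+2].reshape(-1,3),0).round(4))
# floor points
f=W[(np.abs(W[...,2]-.006)<.004)&(v>160)&(v<262)&(u>282)&(u<385)]; print('floor',len(f),cv2.minAreaRect(f[:,:2].astype(np.float32)))
L=W[(W[...,2]>.1)&(W[...,2]<.125)&(v<180)&(u>400)&(u<510)]; print('bluelid',cv2.minEnclosingCircle(L[:,:2].astype(np.float32)),np.median(L[:,2]))
t=W[(v<250)&(u<230)]; print('table z',np.nanmedian(t[:,2]))
# mouth: top-surface pixels inside block region near well; hole mask
T=m&(u<400)&(v>150); cn,_=cv2.findContours((~m&(v>140)&(v<275)&(u>275)&(u<390)).astype(np.uint8),cv2.RETR_EXTERNAL,cv2.CHAIN_APPROX_NONE)
k=max(cn,key=cv2.contourArea)[:,0]; c=r.read_camera('wrist'); 
E
tail -1 /dev/null
```

```text
top 0.04017551758738719 ((0.4463076591491699, 0.21803930401802063), (0.10485773533582687, 0.23000021278858185), 19.796045303344727)
(267, 217) [0.4392 0.1028 0.0414]
(334, 280) [0.5257 0.1326 0.0407]
(346, 135) [0.4036 0.203  0.0413]
(413, 205) [0.4902 0.2332 0.0408]
(500, 121) [0.4536 0.3334 0.0412]
(434, 43) [0.3675 0.3038 0.0408]
floor 4175 ((0.4712616503238678, 0.16064414381980896), (0.10826503485441208, 0.10406766086816788), 61.63529586791992)
bluelid ((0.42544010281562805, 0.2762228846549988), 0.03199400007724762) 0.10954277734593171
table z 0.00016396753863975877
```

Well centre is (0.4676, 0.1593) with block x at 19.7°. The known block size and the blue jar's position both agree with that. Now to the jar.

```bash
python3 -m creep '[[1,-5,0,0,0,0,-1],[2.5,-10,0,0,0,0,-1],[4,-15,0,0,0,0,-1],[5.5,-20,0,0,0,0,-1],[7,-25,0,0,0,0,-1],[8,-30,0,0,0,0,-1],[8,-30,0,0,0,0,-1],[8,-30,0,0,0,0,-1],[8,-30,0,0,0,0,-1],[8,-30,0,0,0,0,-1]]'
python3 - <<'E'
from h import *
c=cam('wrist'); print(c['s']['qpos']); save(c,'w2.png'); W=cloud(c); np.savez('w2.npz',W=W,col=c['color'])
J=W.reshape(-1,3); J=J[(abs(J[:,0]-.532)<.06)&(abs(J[:,1]+.149)<.06)]
L=J[(J[:,2]>.097)&(J[:,2]<.112)].astype(np.float32); print('lid',len(L),cv2.minEnclosingCircle(L[:,:2]),np.median(L[:,2]))
B=J[(J[:,2]>.071)&(J[:,2]<.084)].astype(np.float32); print('shoulder',len(B),cv2.minAreaRect(B[:,:2]),np.median(B[:,2]))
B=J[(J[:,2]>.02)&(J[:,2]<.084)].astype(np.float32); print('body',len(B),cv2.minAreaRect(B[:,:2]))
S=np.concatenate([np.load(n+'0.npz')['W'].reshape(-1,3) for n in ('scene','side')]+[J]); S=S[(abs(S[:,0]-.532)<.06)&(abs(S[:,1]+.149)<.06)&(S[:,2]>.02)&(S[:,2]<.076)].astype(np.float32)
print('fused body',cv2.minAreaRect(S[:,:2]))
E
```

```text
t: 3.8
tool_pos: [0.533, -0.1454, 0.2797]
orientation: [0.71, 3.06, -0.0]
ft_force: [-0.2, -0.3, -0.2]
grip_width: 0.0853
gripper_force: 0.0
[-4.18315138e-01  2.54751818e-01  1.18081446e-01  1.43355279e+00
  8.70479419e-05  3.78113021e-02]Traceback (most recent call last):
  File "<stdin>", line 4, in <module>
cv2.error: OpenCV(4.12.0) /io/opencv/modules/imgproc/src/shapedescr.cpp:201: error: (-215:Assertion failed) count >= 0 && (depth == CV_32F || depth == CV_32S) in function 'minEnclosingCircle'
```

View pics/w2.png

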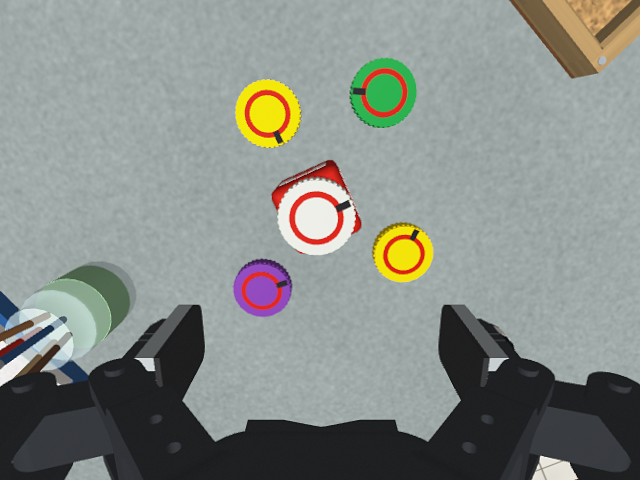

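The white lid is centred at (317,216) with its black mark at (343,206). The body shows beneath it, with corners near (273,190), (335,162) and (360,225). The yellow, green and purple lids around it stay clear of it. The script failed on array contiguity, so I'll rerun that part.

```bash
python3 - <<'E'
from h import *
d=np.load('w2.npz'); W=d['W']; col=d['col'].astype(int)
f=lambda A:np.ascontiguousarray(A[:,:2],dtype=np.float32)
near=(abs(W[...,0]-.532)<.06)&(abs(W[...,1]+.149)<.06); z=W[...,2]
L=W[near&(z>.097)&(z<.112)]; cc,rad=cv2.minEnclosingCircle(f(L)); print('lid',len(L),cc,rad,np.median(L[:,2]))
k=near&(z>.097)&(z<.112)&(col.sum(2)<250); M=W[k]; M=M[np.hypot(*(M[:,:2]-cc).T)<.029]; a=M[:,:2].mean(0)-cc; print('mark',len(M),np.degrees(np.arctan2(a[1],a[0])))
red=near&(col[...,0]>90)&(col[...,1]<60)&(z<.085)&(z>.02); print('red rect',red.sum(),cv2.minAreaRect(f(W[red])))
S=[W[near&(z>.02)&(z<.08)]]
for n in('scene','side'):
    P=np.load(n+'0.npz')['W'].reshape(-1,3);S.append(P[(abs(P[:,0]-.532)<.06)&(abs(P[:,1]+.149)<.06)&(P[:,2]>.02)&(P[:,2]<.076)])
print('fused',cv2.minAreaRect(f(np.concatenate(S))))
for p in S: print(len(p),cv2.minAreaRect(f(p)))
E
```

```text
lid 4628 (0.5300348401069641, -0.1482422947883606) 0.03170232102274895 0.1036218475956833
mark 93 90.00068767625099
red rect 818 ((0.5287006497383118, -0.14846190810203552), (0.06298277527093887, 0.06246202439069748), 87.82139587402344)
fused ((0.5322030782699585, -0.14910690486431122), (0.07476431131362915, 0.07157577574253082), 88.93201446533203)
1145 ((0.5299162864685059, -0.14800672233104706), (0.06452427059412003, 0.0649961531162262), 88.11815643310547)
653 ((0.5356565117835999, -0.14507892727851868), (0.06658103317022324, 0.06482022255659103), 88.93201446533203)
516 ((0.5304754972457886, -0.1702282428741455), (0.06839845329523087, 0.03666568547487259), 9.003101348876953)
```

```bash
python3 - <<'E'
from h import *
W=np.load('w2.npz')['W']; n=np.array([.442,.897]); 
for sl in [(slice(300,360),slice(140,210)),(slice(300,360),slice(435,505))]:
    P=W[sl].reshape(-1,3); P=P[P[:,2]>.2]; print(len(P),np.percentile(P[:,2],[0,1,5,50]).round(4), ((P[P[:,2]<P[:,2].min()+.004][:,:2]-[.533,-.1454])@n).round(3)[[0,-1]])
E
```

```text
2881 [0.2835 0.2858 0.2882 0.3033] [-0.043 -0.043]
2925 [0.2843 0.2859 0.2883 0.3037] [0.042 0.043]
```

Open, the tips are 5 mm behind the TCP, so at a 62 mm opening they should be about 1.4 mm ahead of it. I'll set TCP z to about 0.083, which keeps the tips just above the body, and then close.

```bash
python3 -m creep '[[-0.3,-0.26,-4,0,0,0,-1],[-0.3,-0.26,-9,0,0,0,-1],[-0.3,-0.26,-14,0,0,0,-1],[-0.3,-0.26,-17,0,0,0,-1],[-0.3,-0.26,-19,0,0,0,-1],[-0.3,-0.26,-19.7,0,0,0,-1],[-0.3,-0.26,-19.7,0,0,0,-1],[-0.3,-0.26,-19.7,0,0,0,1],[-0.3,-0.26,-19.7,0,0,0,1],[-0.3,-0.26,-19.7,0,0,0,1]]' 100; python3 - <<'E'
from h import *
c=cam('wrist'); save(c,'w3.png')
E
```

```text
t: 5.1
tool_pos: [0.531, -0.1496, 0.084]
orientation: [0.712, 3.057, -0.001]
ft_force: [-0.8, 0.8, 7.9]
grip_width: 0.0603
gripper_force: 108.3
```

View pics/w3.png

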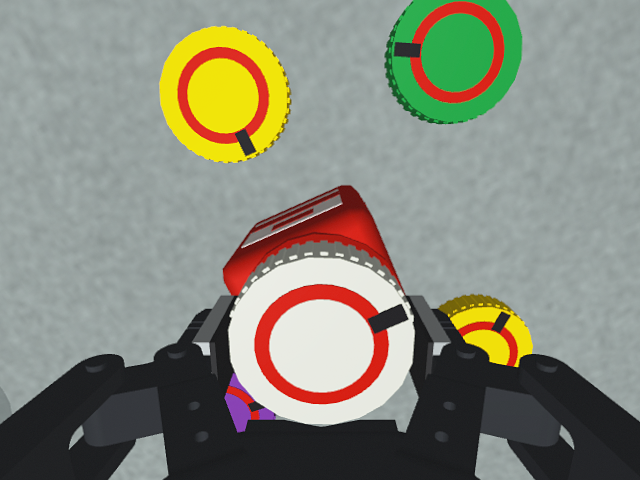

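Grip is 60 mm wide and 108 N, on the lid at (320,345) and clear of the body. Lift and look.

```bash
python3 -m creep '[[0,0,1,0,0,0,1],[0,0,3,0,0,0,1],[0,0,6,0,0,0,1],[0,0,9,0,0,0,1],[0,2,10,0,0,0,1],[0,4.5,10,0,0,0,1],[-1,7.5,10,0,0,3,1],[-2,11,10,0,0,6,1],[-3,14.5,10,0,0,9,1],[-4,18,10,0,0,12,1]]' 100; python3 -m creep '[[-0.8,3.5,0,0,0,3,1],[-1.4,7,0,0,0,6,1],[-1.8,10,0,0,0,8,1],[-2.0,12,0,0,0,9,1],[-2.2,12.8,0,0,0,9,1],[-2.2,12.8,0,0,0,9,1],[-2.2,12.8,0,0,0,9,1],[-2.2,12.8,0,0,0,9,1],[-2.2,12.8,0,0,0,9,1],[-2.2,12.8,0,0,0,9,1]]'
python3 - <<'E'
from h import *
c=cam('wrist'); save(c,'w4.png'); s=c['s'];print(s['tool_pos'],s['ft_force'],s['ft_torque'])
Y=R.from_rotvec(s['orientation']).as_matrix();print(np.degrees(np.arctan2(Y[1,1],Y[0,1])))
W=cloud(c); np.savez('w4.npz',W=W,col=c['color']); col=c['color'].astype(int); p=s['tool_pos'][:2]
near=np.hypot(W[...,0]-p[0],W[...,1]-p[1])<.06; z=W[...,2]
f=lambda A:np.ascontiguousarray(A[:,:2],dtype=np.float32)
L=W[near&(z>s['tool_pos'][2]+.012)&(col.min(2)>150)]; print('lid',len(L),cv2.minEnclosingCircle(f(L)),np.median(L[:,2]))
for n in('wrist','scene','side'):
    if n!='wrist':
        c=cam(n); col=c['color'].astype(int);W=cloud(c);z=W[...,2];near=np.hypot(W[...,0]-p[0],W[...,1]-p[1])<.06
    red=near&(col[...,0]>80)&(col[...,1]<60)&(col[...,2]<60)&(z>.09)&(z<.19); print(n,red.sum(),cv2.minAreaRect(f(W[red])) if red.sum()>3 else '',np.nanmin(W[red][:,2]) if red.any() else '')
    save(c,n+'4.png')
E
```

```text
t: 6.4
tool_pos: [0.4889, 0.0327, 0.1819]
orientation: [-0.386, -3.117, -0.0]
ft_force: [0.4, -0.7, -2.9]
grip_width: 0.0602
gripper_force: 108.9
t: 7.65
tool_pos: [0.4682, 0.1585, 0.1823]
orientation: [0.144, 3.138, -0.0]
ft_force: [0.3, -0.5, -3.9]
grip_width: 0.0602
gripper_force: 109.1
[0.46817271 0.15849084 0.18229304] [ 0.28820503 -0.52809378 -3.87537263] [-0.03073741 -0.04480417 -0.00511895]
84.73964143040354
lid 19544 ((0.4619211256504059, 0.15889474749565125), 0.03637786582112312) 0.2017206241567144
wrist 5781 ((0.44286853075027466, 0.15450942516326904), (0.028928818181157112, 0.06795479357242584), 0.06607086956501007) 0.1042518821047849
scene 258 ((0.48541638255119324, 0.17025861144065857), (0.03873637691140175, 0.07216952741146088), 40.082157135009766) 0.10429790942012096
side 496 ((0.4657517671585083, 0.13457849621772766), (0.04402364417910576, 0.07400821149349213), 81.51587677001953) 0.10062507780629659
```

View pics/w4.png

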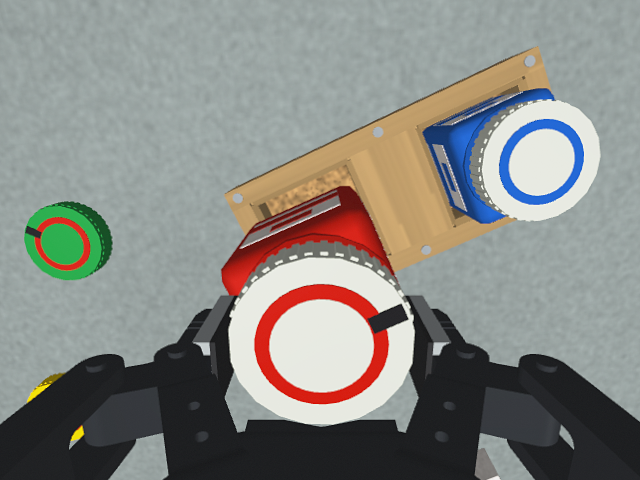

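The jar hangs unchanged in the grip, with its face edges parallel to the block's. Next is a refined check of centre and yaw.

```bash
python3 - <<'E'
from h import *
d=np.load('w4.npz');W=d['W'];col=d['col'].astype(int);z=W[...,2]
L=W[(abs(z-.2017)<.003)&(col.min(2)>120)&(np.hypot(W[...,0]-.468,W[...,1]-.1585)<.045)][:,:2]
L=L[np.hypot(*(L-np.median(L,0)).T)<.036]
print('lid',np.median(L,0),cv2.minEnclosingCircle(np.ascontiguousarray(L,dtype=np.float32)))
red=(col[...,0]>60)&(col[...,1]<60)&(col[...,2]<60)&(np.hypot(W[...,0]-.468,W[...,1]-.1585)<.06)&(z>.105)&(z<.165)
P=W[red]; 
# dominant face normals via local gradient
dx=np.gradient(cv2.medianBlur(W.astype(np.float32)[...,0],5),axis=1); n=np.cross(np.gradient(W,axis=1),np.gradient(W,axis=0)); n/=np.linalg.norm(n,axis=-1,keepdims=True)
a=np.degrees(np.arctan2(n[...,1],n[...,0]))[red]; nz=abs(n[...,2])[red]
h,e=np.histogram((a[nz<.5])%180,36,(0,180)); print(h)
for b in (110,20):
    q=a[nz<.5]%180; s=q[abs(q-b)<15]; print(b,len(s),np.median(s) if len(s) else '')
for (x0,x1) in ((245,380),):
    F=W[(W[...,2]>.115)&(W[...,2]<.165)&(np.arange(640)[None]>250)&(np.arange(640)[None]<335)&(np.arange(480)[:,None]<240)&(np.arange(480)[:,None]>185)]
    F=F[np.hypot(F[:,0]-.468,F[:,1]-.1585)<.06]; v=cv2.fitLine(np.ascontiguousarray(F[:,:2],dtype=np.float32),cv2.DIST_HUBER,0,.001,.001).ravel(); 
    nrm=np.array([-v[1],v[0]]); print('face line deg',np.degrees(np.arctan2(v[1],v[0])),'dist from tcp',(v[2:]-[.468,.1585])@nrm,len(F))
E
```

```text
lid [0.46493549 0.15821374] ((0.4666750133037567, 0.1585049331188202), 0.03172917664051056)
[ 82 119 172 194 197 141  88  96  33   9   1   0   0   2   8   0   0   0
   2   0   0   0   2   2   1  18  20  22   7   8   7  12  15  40  61 128]
110 5 116.05953598504513
20 911 19.296371967927197
face line deg -71.19062 dist from tcp -0.033388526245257136 1646
```

```bash
python3 -m creep '[[0.09,0.08,0,0,0,0.5,1],[0.09,0.08,-1.5,0,0,0.5,1],[0.09,0.08,-3,0,0,0.5,1],[0.09,0.08,-4.5,0,0,0.5,1],[0.09,0.08,-5.3,0,0,0.5,1],[0.09,0.08,-5.7,0,0,0.5,1],[0.09,0.08,-6.1,0,0,0.5,1],[0.09,0.08,-6.5,0,0,0.5,1],[0.09,0.08,-6.8,0,0,0.5,1],[0.09,0.08,-7,0,0,0.5,1]]'
```

```text
t: 9.05
tool_pos: [0.469, 0.1596, 0.1122]
orientation: [0.13, 3.139, 0.0]
ft_force: [-1.1, -0.5, -3.5]
grip_width: 0.0602
gripper_force: 109.1
```

Bottom is inside the mouth at about 28 mm with no contact load. Continue down.

```bash
python3 -m creep '[[0,0,-0.4,0,0,0,1],[0,0,-0.8,0,0,0,1],[0,0,-1.2,0,0,0,1],[0,0,-1.5,0,0,0,1],[0,0,-1.8,0,0,0,1],[0,0,-2.0,0,0,0,1],[0,0,-2.1,0,0,0,1],[0,0,-2.2,0,0,0,1],[0,0,-2.2,0,0,0,1],[0,0,-2.2,0,0,0,1]]'
```

```text
t: 10.3
tool_pos: [0.469, 0.1596, 0.0903]
orientation: [0.13, 3.139, 0.0]
ft_force: [-0.3, 0.1, -2.9]
grip_width: 0.0599
gripper_force: 109.1
```

```bash
python3 -m creep '[[0,0,-0.04,0,0,0,1],[0,0,-0.08,0,0,0,1],[0,0,-0.12,0,0,0,1],[0,0,-0.15,0,0,0,1],[0,0,-0.15,0,0,0,1],[0,0,-0.15,0,0,0,1],[0,0,-0.15,0,0,0,1],[0,0,-0.15,0,0,0,1],[0,0,-0.15,0,0,0,1],[0,0,-0.15,0,0,0,1]]'
```

```text
t: 11.55
tool_pos: [0.4693, 0.1596, 0.09]
orientation: [0.13, 3.137, 0.0]
ft_force: [-3.8, -0.8, 11.1]
grip_width: 0.0602
gripper_force: 110.9
```

Seated, with an 11 N floor reaction at the expected height. Now unscrew. The rows also compensate for the 1.5 mm offset of the lid from the TCP.

```bash
python3 -m creep '[[0,0.02,0,0,0,7,1],[0,0.04,0,0,0,14,1],[-0.01,0.05,0,0,0,21,1],[-0.02,0.07,0,0,0,28,1],[-0.03,0.09,0,0,0,35,1],[-0.04,0.1,0,0,0,42,1],[-0.06,0.12,0,0,0,49,1],[-0.08,0.13,0,0,0,56,1],[-0.08,0.13,0,0,0,60,1],[-0.08,0.13,0,0,0,60,1]]' 120
python3 - <<'E'
from h import *
c=cam('wrist'); s=c['s'];print(s['qpos'],s['ft_torque']); save(c,'w5.png')
Y=R.from_rotvec(s['orientation']).as_matrix();print(np.degrees(np.arctan2(Y[1,1],Y[0,1])))
E
```

```text
t: 12.8
tool_pos: [0.4691, 0.1608, 0.0901]
orientation: [-1.457, 2.78, -0.002]
ft_force: [-1.4, -1.8, 10.5]
grip_width: 0.0602
gripper_force: 126.8
[ 1.61105951e-01  2.60094060e-01 -3.78756284e-01  9.29214463e-01
 -2.72534175e-04 -8.04462530e-01] [-0.21177647  0.43505842  0.06397418]
145.32287251362
```

View pics/w5.png

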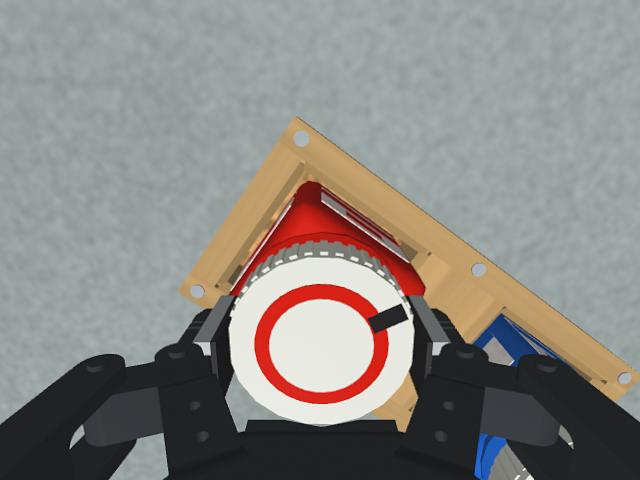

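The mark stayed put in the fingers at (388,319), so there was no slip. The jar turned only a few degrees in the well, so the lid is about 54° round. Another 16° takes it to about 70°, then straight up by 10 mm.

```bash
python3 -m creep '[[-0.01,0.01,0,0,0,5,1],[-0.03,0.02,0,0,0,11,1],[-0.04,0.02,0,0,0,16,1],[-0.04,0.02,0,0,0,16,1],[-0.04,0.02,0,0,0,16,1],[-0.04,0.02,0.2,0,0,16,1],[-0.04,0.02,0.4,0,0,16,1],[-0.04,0.02,0.6,0,0,16,1],[-0.04,0.02,0.8,0,0,16,1],[-0.04,0.02,1,0,0,16,1]]'
```

```text
t: 14.1
tool_pos: [0.4678, 0.1611, 0.0989]
orientation: [1.83, -2.553, 0.0]
ft_force: [0.6, -0.9, -0.9]
grip_width: 0.0597
gripper_force: 128.8
```

Only the lid's weight is on the wrist now, so the threads have let go. Raise a further 20 mm.

```bash
python3 -m creep '[[0,0,0.3,0,0,0,1],[0,0,0.6,0,0,0,1],[0,0,0.9,0,0,0,1],[0,0,1.2,0,0,0,1],[0,0,1.5,0,0,0,1],[0,0,1.8,0,0,0,1],[0,0,2,0,0,0,1],[0,0,2,0,0,0,1],[0,0,2,0,0,0,1],[0,0,2,0,0,0,1]]'
python3 - <<'E'
from h import *
f=lambda A:np.ascontiguousarray(A[:,:2],dtype=np.float32)
out=[]
for n in('wrist','scene','side'):
    c=cam(n);W=cloud(c);z=W[...,2];col=c['color'].astype(int);near=np.hypot(W[...,0]-.468,W[...,1]-.16)<.06
    red=near&(col[...,0]>80)&(col[...,1]<60)&(col[...,2]<60)&(z>.045)&(z<.1); print(n,red.sum(),np.percentile(W[red][:,2],[50,98]),cv2.minAreaRect(f(W[red])))
    L=W[near&(col.min(2)>130)&(z>.12)&(z<.15)]; print('lid top',np.percentile(L[:,2],[2,50,98]))
    im=c['color']
    out.append(cv2.resize(im[200:480,150:490] if n=='wrist' else (im[220:360,370:540] if n=='scene' else im[120:260,190:360]),(400,330)))
cv2.imwrite('pics/f.png',np.vstack([np.hstack(out[:2])])[:,:,::-1]); cv2.imwrite('pics/fs.png',out[2][:,:,::-1])
E
```

```text
t: 15.35
tool_pos: [0.4677, 0.1611, 0.1187]
orientation: [1.83, -2.553, -0.0]
ft_force: [0.3, -0.2, 0.4]
grip_width: 0.0597
gripper_force: 128.8
wrist 5028 [0.08310376 0.08991746] ((0.4606252610683441, 0.141397625207901), (0.04549426585435867, 0.08271145075559616), 68.95169067382812)
lid top [0.13498763 0.13797322 0.13934773]
scene 348 [0.08450619 0.09136625] ((0.47400227189064026, 0.16217905282974243), (0.06233948841691017, 0.06471730023622513), 21.94672203063965)
lid top [0.13421226 0.13778859 0.14053143]
side 313 [0.07662463 0.08740171] ((0.46377527713775635, 0.1358896642923355), (0.04620123654603958, 0.07679230719804764), 73.20002746582031)
lid top [0.13507533 0.13689255 0.13930886]
```

View pics/f.png

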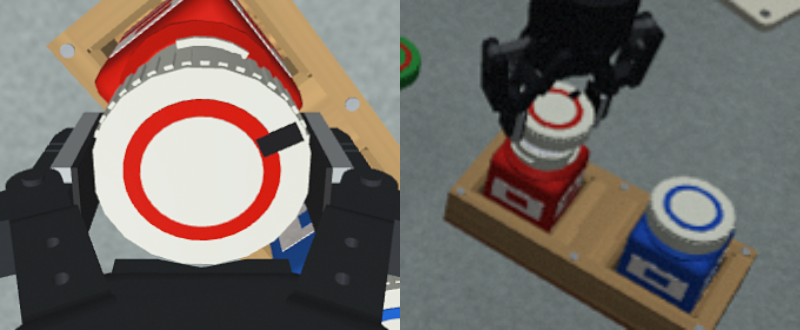

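View pics/fs.png

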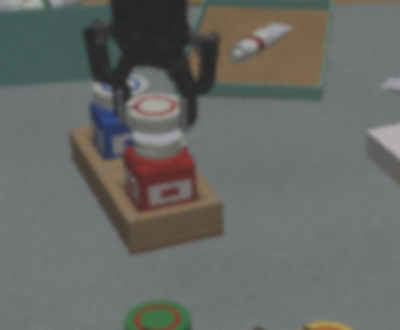

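The lid is level in the fingers. Its top is at 138 mm, so the lower edge is 15 mm above the rim at 106 mm. The bare neck shows below it, and the jar's body top is at 84 mm, which is fully seated. Blue jar untouched. Hand in.

```bash
python3 -c "
from plant import r
print(r.sign_off())"
```

```text
the job is handed in; nothing more can be done
None
```

The job is handed in (no verdict was returned): the red jar is seated in the well, and its lid was unscrewed about 70° and is held level in the gripper 15 mm above the rim.

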